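# Fetch the ice sphere mould from behind the glasses

### The arm

A 6-joint arm with a two-finger parallel gripper is mounted at the origin on the work surface. World frame = base frame: x ahead of the robot, y to its left, z up, the work surface at z = 0. Lengths are in m, angles in rad, forces in N, time in s.
With the tool pointing down it reaches from about 0.3 to 0.775 m from the base axis. Payload 14.6 kg.
Tool frame: the origin (TCP) lies at the very end of the fingers, on their centre line; the grasp point (between the pads) lies 19 mm behind it; z points along the fingers, y is the line along which they close (so a half turn about z gives the same grasp; the last joint's range is limited). The gripper opens to 94 mm and grips with 3 to 60 N. Pads are 16 mm wide; open, the fingers measure 119 mm over their backs; the gripper's body (75 mm by 177 mm) begins 78 mm behind the grasp point.
Start: joints at [-1.182, 0.3, 1.521, -0, 1.321, -0.067], TCP at [0.242, -0.494, 0.205] pointing down, gripper open.
Joint ranges: [-3.03, 3.03], [-0.79, 2.21], [0.23, 2.52], [-1.04, 4.18], [0, 3.07], [-2.55, 2.55]. Speed limits (rad/s): [2.22, 2.22, 2.57, 3.14, 3.14, 3.14].

### API

Orientations are given as [roll, pitch, yaw] about the fixed x, y, z axes, in that order (R = Rz(yaw) Ry(pitch) Rx(roll)).
In Python, from station import status, vision, order, silhouettes gives the robot as it stands. The module is installed in compiled form; this text tells all that it offers.
- The arm moves only by the shell command python3 -m pendant 'ROWS' [FORCE]. ROWS is JSON, one flat list of numbers, 7 for each row, row after row: the shift along the tool's x, y, z in units of 500 mm (1.0 is 500 mm), then the turn, a rotation vector about the tool's x, y, z in units of 90 degrees (1.0 is 90 degrees), then the opening, from -1 (shut) to 1 (fully open). A call has 1 to 12 rows; each row is the pose to reach, as a shift and turn from the pose commanded when the call began, along the tool's axes at that moment; what a row does not reach only later rows make up. A row lasts 1/10 s, in which the tool goes at most 50 mm and 8.59 degrees, less where a joint would pass 70% of its speed; a pose out of reach is approached as far as the arm can. A call with a number of a shift or a turn outside -1 to 1 is refused whole. A call with a gripper value outside its range is refused whole. The fingers move at their own pace and stop on an object; FORCE is the grip in N (left out, the last holds). Time passes only in rows, so rows that repeat a pose let the fingers close. It gives the time, the measured TCP pose, the force, the opening and the grip force at its end, in the units of the state.
- status.get_obs(): the state, without advancing time (a new reading comes with each control period).
- vision.camera(name): name is "scene" or "top" or "wrist"; returns a dict with "pixels" (384x512x3 uint8, red, green, blue), "K" (3x3 intrinsics, pixels), "R" (3x3) and "t" (3): a world point X has camera coordinates R X + t. Camera axes: x right, y down, z forward; pixel columns grow to the right and rows downward; lengths in m; the calibration is good to about 2 mm. A picture is of the moment at which its call begins. There is no depth.
- order.hand_in(): hands the job in; it is judged then, once.
Trained networks look in a picture, given as the dict that the camera call returned (one of the last four; its "shot" number tells which), for a name from the list of things; names that differ only in an ending like _2 or _b are one class to them, and where a whole thing is asked for, a point or a joint stands for the part that bears it (a point fixed in the world has none). Each returns a list of dicts, best first, with "score" (0 to 1); they miss things now and then, are a little off and sometimes report something else, mostly with a low value. They report only what shows in the picture. A call takes as long as a camera call. They do not tell look-alikes from the thing itself.
- silhouettes(target, picture): "region" (384x512 bool, what is visible of it) and "extent" ([left, top, right, bottom] in pixels, round what is visible of it).
The state is a dict: "time_s": time; "qpos": joint angles; "joint_vel": joint speeds; "tau": joint torques, N m; "ee_pos": TCP position; "eef_rot": TCP orientation; "force": force on the tool from outside, world axes, zero at the start; "moment": the same for the moment, N m; "grip_width": finger opening in m; "grip_force": force on a finger pad.
Only numpy, scipy, OpenCV 4.12 (cv2) and the standard library are available. Lean on these libraries where they do the work, as an engineer would, in place of code of your own. Each camera call takes 0.05 s, during which the arm holds its last target. There are 200 camera calls.

### The job

Get the black ice sphere mould out from behind the two stemmed glasses: first stand both glasses upright on the dark red tray, leaving the mould where it is, then set the mould upright on the middle of the oak coaster, and after that put each glass back upright on the very mat it came from, right where it stood. Set the glasses down without dropping or tipping them, and leave the decanter and the copper jigger where they are.

Things in the scene. Friction and masses are not known exactly. Their poses are not given: they have to be found in the camera images.
- mould: black silicone ice sphere mould, a 63 mm ball (straight-sided band 28 to 40 mm above its foot) on a flat foot 42 mm across, with a short filling spout on top, 72 mm high in all, about 0.11 kg. Stands loose on the steel shelf (z = 0) behind the two glasses, about 77 mm from each glass's axis. Origin: centre of its underside, z up. Round about z
- copita_amber: amber glass copita (stemmed tulip glass), 158 mm high, about 0.14 kg: foot 62 mm across, stem 9 mm thick, bowl from 63 mm up, widest (59 mm, straight-sided) 95 to 110 mm above its underside, narrowing to a 45 mm open rim. Stands loose on one of the two mats (either one, as drawn), about 94 mm from the other glass. Origin: centre of its underside, z up. Round about z
- copita_green: green glass copita, otherwise the same as the amber one; it stands on the other mat. Origin: centre of its underside, z up. Round about z
- mat_cork: round cork drip mat, 80 mm across, 5 mm thick, fixed on the shelf, under one of the glasses. Origin: centre of its underside, z up
- mat_slate: round dark blue-grey slate drip mat, 80 mm across, 5 mm thick, fixed on the shelf, under the other glass. Origin: centre of its underside, z up
- oak_coaster: round pale oak coaster, 100 mm across, 8 mm thick, fixed, lying by itself on one side of the robot (left or right); the mould goes here. Origin: centre of its underside, z up
- tray: dark red lacquered tray on the other side, fixed, outside 250 mm along its own x by 160 mm along its own y, walls 5 mm thick and 18 mm high, floor 5 mm thick; room for both glasses side by side along its x. Origin: centre of its underside, z up
- decanter: empty clear glass decanter, loose, 90 mm across the body and 190 mm high, slim neck with a brass collar, standing behind the mould; leave alone. Origin: centre of its underside, z up
- jigger: copper double-cone bar measure (jigger), loose, 45 mm across and 80 mm high, standing in front of the glasses on the robot's side; leave alone. Origin: centre of its underside, z up
Not all that is in view belongs to the job. Of the things that look like the mould, the middle-sized one is meant.

How it is judged:
On the way, in this order (a step that is already met when the one before it is completed fails the run):
1. both glasses stand upright on the tray floor, let go, with the mould still where it was (x of copita_amber in the frame of tray between -0.094 and 0.094 m and y of copita_amber in the frame of tray between -0.049 and 0.049 m and z of copita_amber in the frame of tray between 0 and 0.01 m and angle between each of copita_amber, copita_green's own z axis and vertical below 0.08 rad and linear speed of each of copita_amber, copita_green below 0.02 m/s and contact force between the fingers and copita_amber below 0.1 N and x of copita_green in the frame of tray between -0.094 and 0.094 m and y of copita_green in the frame of tray between -0.049 and 0.049 m and z of copita_green in the frame of tray between 0 and 0.01 m and contact force between the fingers and copita_green below 0.1 N and distance of mould from where it was at the start of the episode below 0.012 m), for 0.2 s.
2. the mould stands upright on the oak coaster, let go, with both glasses still on the tray (horizontal distance between mould and oak_coaster below 0.014 m and z of mould in the frame of oak_coaster between 0.004 and 0.012 m and angle between each of mould, copita_amber, copita_green's own z axis and vertical below 0.08 rad and linear speed of each of mould, copita_amber, copita_green below 0.02 m/s and contact force between the fingers and mould below 0.1 N and x of copita_amber in the frame of tray between -0.094 and 0.094 m and y of copita_amber in the frame of tray between -0.049 and 0.049 m and z of copita_amber in the frame of tray between 0 and 0.01 m and contact force between the fingers and copita_amber below 0.1 N and x of copita_green in the frame of tray between -0.094 and 0.094 m and y of copita_green in the frame of tray between -0.049 and 0.049 m and z of copita_green in the frame of tray between 0 and 0.01 m and contact force between the fingers and copita_green below 0.1 N), for 0.2 s.
At the end, for the whole second after the job is handed in: The mould stands upright on the oak coaster within 14 mm of its centre; each glass stands upright within 15 mm of where it stood at the start, on its own mat; decanter and jigger are within 15 mm of their starting places; all are let go and at rest (horizontal distance between mould and oak_coaster below 0.014 m and z of mould in the frame of oak_coaster between 0.004 and 0.012 m and angle between each of mould, copita_amber, copita_green's own z axis and vertical below 0.08 rad and linear speed of each of mould, copita_amber, copita_green below 0.02 m/s and contact force between the fingers and mould below 0.1 N and distance of each of copita_amber, copita_green, decanter, jigger from where it was at the start of the episode below 0.015 m and contact force between the fingers and copita_amber below 0.1 N and contact force between the fingers and copita_green below 0.1 N); the robot touches nothing.
It fails at once if a glass tipped over (more than 30 degrees) (angle between any of copita_amber, copita_green's own z axis and vertical above 0.52 rad).
It fails at once if a glass dropped from a height (falling freely faster than 0.7 m/s) ((linear speed of copita_amber above 0.7 m/s and contact force between copita_amber and anything else below 0.05 N) or (linear speed of copita_green above 0.7 m/s and contact force between copita_green and anything else below 0.05 N)).
It fails at once if the decanter or the jigger pushed more than 15 mm or tipped (distance of any of decanter, jigger from where it was at the start of the episode above 0.015 m or angle between any of decanter, jigger's own z axis and vertical above 0.3 rad).
It also fails if it takes over 128 s, if anything falls off the work surface, if the arm or the gripper's body presses on something with over 40 N, if the wrist force passes 120 N, or if a joint passes its speed limit or range.

## Working session

There is one attempt and no reset: what is moved stays moved. The work goes in short steps, Python scripts to look and compute and a shell command to move; the robot and the scene stay as the last step left them, time stands still between calls to the robot, and variables do not carry over. Pictures are saved under pics/ and viewed, at most 14 in all, crops included, and the job is handed in when it is done.

```bash
mkdir -p pics; cat > h.py <<'E'
import numpy as np,cv2
from station import status,vision,order,silhouettes
def ray(c,u,v,z):
    K,R,t=map(np.array,(c["K"],c["R"],c["t"])); C=-R.T@t
    d=R.T@np.linalg.inv(K)@np.array([u,v,1.]); return C+d*(z-C[2])/d[2]
def proj(c,X):
    p=np.array(c["K"])@(np.array(c["R"])@np.array(X)+np.array(c["t"])); return p[:2]/p[2]
def save(c,n): cv2.imwrite(f"pics/{n}.png",cv2.cvtColor(c["pixels"],cv2.COLOR_RGB2BGR))
E
python3 - <<'E'
from h import *
o=status.get_obs(); print({k:np.round(v,3) for k,v in o.items()})
for n in("top","scene"):
    c=vision.camera(n); save(c,n+"0"); print(n,np.round(c["K"],1).tolist(),"C",np.round(-np.array(c["R"]).T@np.array(c["t"]),3))
    for t in "mould copita_amber copita_green mat_cork mat_slate oak_coaster tray decanter jigger".split():
        for s in silhouettes(t,c)[:3]:
            m=s["region"];v,u=np.nonzero(m); print(t,round(s["score"],2),np.round(s["extent"]),len(u),"cen",u.mean().round(1),v.mean().round(1),"xy z0",ray(c,u.mean(),v.mean(),0)[:2].round(3))
E
```

```text
{'time_s': np.float64(0.0), 'qpos': array([-1.182,  0.3  ,  1.522,  0.   ,  1.321, -0.067]), 'joint_vel': array([ 0.   ,  0.002,  0.001, -0.001,  0.   ,  0.002]), 'tau': array([-1.0000e-03, -5.3181e+01, -3.5274e+01,  7.1000e-02,  2.4000e-02,
       -0.0000e+00]), 'ee_pos': array([ 0.242, -0.494,  0.205]), 'eef_rot': array([-3.14 , -0.   ,  0.456]), 'force': array([-0.073, -0.011, -0.426]), 'moment': array([-0.004,  0.039,  0.03 ]), 'grip_force': np.float64(0.0), 'grip_width': np.float64(0.094)}
top [[386.0, 0.0, 251.0], [0.0, 386.0, 188.7], [0.0, 0.0, 1.0]] C [ 0.498 -0.017  0.895]
mould 0.95 [266.  97. 308. 142.] 1325 cen 285.5 120.2 xy z0 [ 0.793 -0.081]
mould 0.94 [230. 157. 252. 184.] 601 cen 240.4 168.6 xy z0 [0.674 0.026]
mould 0.71 [170. 169. 192. 190.] 331 cen 182.1 177.7 xy z0 [0.652 0.164]
copita_amber 0.69 [259. 165. 288. 205.] 883 cen 270.9 182.7 xy z0 [ 0.64  -0.045]
copita_green 0.57 [218. 182. 244. 217.] 792 cen 228.8 200.1 xy z0 [0.599 0.053]
mat_cork 0.77 [251. 177. 282. 207.] 198 cen 266.3 195.2 xy z0 [ 0.611 -0.035]
mat_slate 0.59 [217. 192. 251. 221.] 209 cen 236.
[... 1022 characters left out ...]
 z0 [ 0.392 -0.046]
mat_cork 0.6 [232. 182. 256. 203.] 78 cen 246.7 192.3 xy z0 [ 0.625 -0.035]
mat_slate 0.72 [254. 199. 284. 223.] 222 cen 267.6 211.2 xy z0 [0.601 0.05 ]
mat_slate 0.15 [328. 262. 364. 301.] 1112 cen 344.5 281.4 xy z0 [0.523 0.333]
oak_coaster 0.64 [328. 261. 364. 303.] 1172 cen 344.7 281.7 xy z0 [0.523 0.333]
tray 0.88 [195.  78. 289. 138.] 3199 cen 239.3 108.3 xy z0 [ 0.498 -0.338]
tray 0.5 [254. 205. 282. 221.] 60 cen 266.3 212.0 xy z0 [0.605 0.051]
tray 0.4 [232. 179. 255. 201.] 91 cen 247.8 191.9 xy z0 [ 0.621 -0.035]
decanter 0.59 [201. 205. 238. 264.] 1414 cen 217.2 236.7 xy z0 [0.764 0.056]
jigger 0.67 [302. 147. 321. 175.] 288 cen 312.5 159.7 xy z0 [ 0.393 -0.045]
```

```bash
python3 - <<'E'
import cv2
a=cv2.imread("pics/top0.png")[70:330,60:460];cv2.imwrite("pics/top0c.png",cv2.resize(a,None,fx=2,fy=2,interpolation=cv2.INTER_CUBIC))
a=cv2.imread("pics/scene0.png")[60:320,150:400];cv2.imwrite("pics/scene0c.png",cv2.resize(a,(577,600),interpolation=cv2.INTER_CUBIC))
E
```

```text
(no output)
```

View pics/top0c.png

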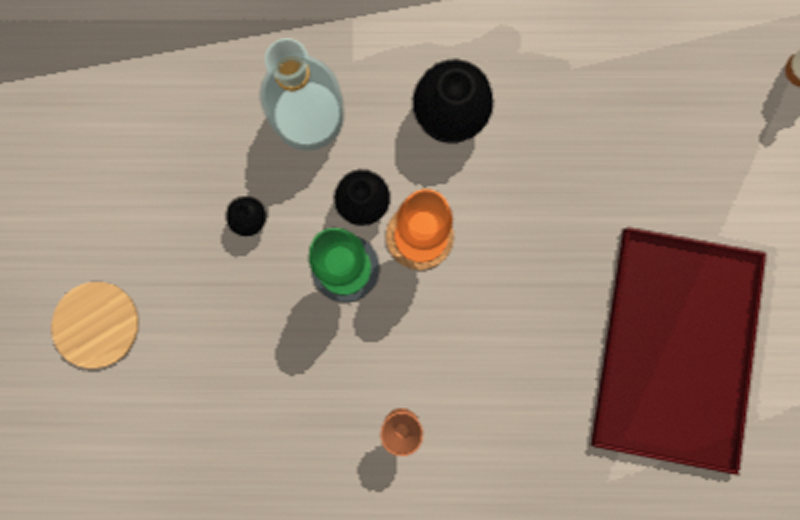

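View pics/scene0c.png

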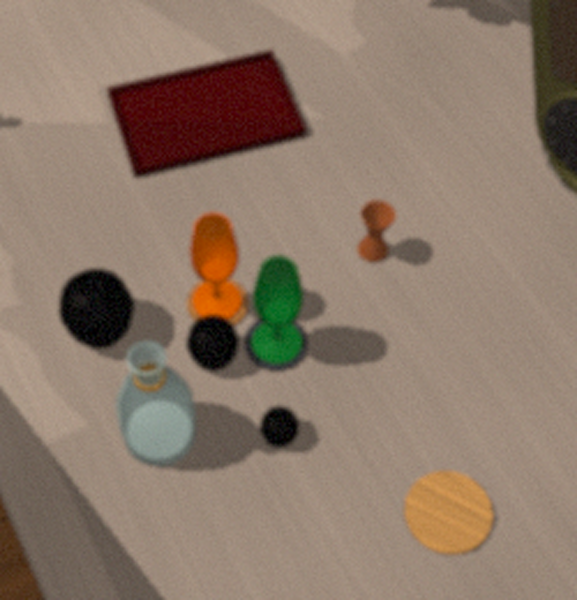

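Mould wanted: black ball at top pixel (240,168), between the small decoy (182,178) and the large one (285,120). Amber stands on cork (271,183) and green on slate (229,200). The oak coaster is at (107,232) and the tray at (399,245), slightly rotated.

```bash
cat >> h.py <<'E'
from scipy.optimize import minimize
G=[(0,31),(3,31),(5,4.5),(63,4.5),(70,15),(80,23),(95,29.5),(110,29.5),(158,22.5)]
M=[(0,21),(8,23),(15,28),(28,31.5),(40,31.5),(50,27.5),(58,21),(64,10),(72,9)]
D=lambda r,h:[(0,r),(h,r)]
a=np.linspace(0,2*np.pi,48,endpoint=False)
def mask(c,prof,x,y,z0,s=8):
    im=np.zeros((384*4,512*4),np.uint8)
    for (z1,r1),(z2,r2) in zip(prof,prof[1:]):
        P=[proj(c,(x+r/1e3*np.cos(t),y+r/1e3*np.sin(t),z0+z/1e3)) for z,r in((z1,r1),(z2,r2)) for t in a]
        h=cv2.convexHull(np.array([(p*4+1.5) for p in P],np.float32)).astype(np.int32); cv2.fillConvexPoly(im,h,255)
    return cv2.resize(im,(512,384),interpolation=cv2.INTER_AREA)/255.
def fit(obs,prof,x0,z0):
    "obs: list of (camera,region)"
    f=lambda p:sum(np.abs(mask(c,prof,p[0],p[1],z0)-m).sum()/m.sum() for c,m in obs)
    r=minimize(f,x0,method="Nelder-Mead",options=dict(initial_simplex=[x0,(x0[0]+.01,x0[1]),(x0[0],x0[1]+.01)],xatol=2e-4,fatol=1e-4,maxiter=60))
    return r.x.round(4),round(r.fun,3)
def near(name,c,x,y,z):
    best=None;u=proj(c,(x,y,z))
    for s in silhouettes(name,c):
        v,w=np.nonzero(s["region"]); d=np.hypot(w.mean()-u[0],v.mean()-u[1])
        if d<12 and (best is None or d<best[0]): best=(d,s["region"])
    return None if best is None else best[1]
E
python3 - <<'E'
from h import *
T=vision.camera("top");S=vision.camera("scene")
for n,p,x0,z0,zc in(("copita_amber",G,(.62,-.04),.005,.1),("copita_green",G,(.58,.045),.005,.1),("mould",M,(.66,.022),0,.035),("oak_coaster",D(50,8),(.52,.33),0,.004),("jigger",D(22.5,80),(.41,-.02),0,.04),("decanter",D(45,110),(.74,.085),0,.08)):
    o=[(c,near(n,c,*x0,zc)) for c in(T,S)]
    for k in(o,o[:1],o[1:]):
        k=[q for q in k if q[1] is not None]
        if k: print(n,len(k),*fit(k,p,x0,z0))
for c in(T,S):
    m=silhouettes("tray",c)[0]["region"].astype(np.uint8)
    h=cv2.findContours(m,0,1)[0]; h=max(h,key=cv2.contourArea)
    P=np.array([ray(c,u,v,.012)[:2] for u,v in h[:,0]],np.float32); print("tray",cv2.minAreaRect(P))
E
```

```text
copita_amber 2 [ 0.629  -0.0428] 0.151
copita_amber 1 [ 0.6289 -0.0428] 0.066
copita_amber 1 [ 0.6293 -0.0425] 0.083
copita_green 2 [0.5907 0.047 ] 0.128
copita_green 1 [0.5906 0.0469] 0.04
copita_green 1 [0.5909 0.0469] 0.087
mould 2 [0.6675 0.025 ] 0.142
mould 1 [0.6681 0.0257] 0.058
mould 1 [0.6669 0.0244] 0.08
oak_coaster 2 [0.524  0.3337] 0.072
oak_coaster 1 [0.524  0.3337] 0.027
oak_coaster 1 [0.5242 0.3328] 0.042
jigger 2 [ 0.4103 -0.0204] 0.301
jigger 1 [ 0.4101 -0.0199] 0.072
jigger 1 [ 0.4098 -0.0214] 0.215
tray ((0.500649094581604, -0.3332492709159851), (0.16877953708171844, 0.25321102142333984), 80.11582946777344)
tray ((0.4992392957210541, -0.32978540658950806), (0.17248371243476868, 0.2539882957935333), 79.61392211914062)
```

```bash
cat > goal.py <<'E'
import sys
from h import *
from scipy.spatial.transform import Rotation as R
o=status.get_obs(); x,y,z,yaw=map(float,sys.argv[1:5])
Rc=R.from_euler("xyz",o["eef_rot"]); Rg=R.from_euler("xyz",[np.pi,0,yaw])
print("shift",(Rc.inv().apply(np.array([x,y,z])-o["ee_pos"])/.5).round(4),"turn",((Rc.inv()*Rg).as_rotvec()/(np.pi/2)).round(4),"at",o["ee_pos"].round(4),o["eef_rot"].round(3),"w",o["grip_width"].round(4),"gf",o["grip_force"].round(2),"F",o["force"].round(1),"t",o["time_s"])
E
python3 goal.py .629 -.043 .27 2.5
```

```text
Traceback (most recent call last):
  File "goal.py", line 6, in <module>
    print("shift",(Rc.inv().apply(np.array([x,y,z])-o["ee_pos"])/.5).round(4),"turn",((Rc.inv()*Rg).as_rotvec()/(np.pi/2)).round(4),"at",o["ee_pos"].round(4),o["eef_rot"].round(3),"w",o["grip_width"].round(4),"gf",o["grip_force"].round(2),"F",o["force"].round(1),"t",o["time_s"])
                                                                                                                                                                                        ^^^^^^^^^^^^^^^^^^^^^
AttributeError: 'float' object has no attribute 'round'
```

```bash
sed -i 's/o\["grip_width"\].round(4)/round(float(o["grip_width"]),4)/;s/o\["grip_force"\].round(2)/round(float(o["grip_force"]),2)/' goal.py
python3 goal.py .629 -.043 .27 2.5
```

```text
shift [ 1.0917 -0.469  -0.1291] turn [-0.0000e+00 -1.0000e-04 -1.3014e+00] at [ 0.2421 -0.4938  0.2054] [-3.142 -0.     0.456] w 0.0937 gf 0.0 F [0.5 0.1 0.4] t 1.8
```

```bash
python3 -m pendant '[0,0,-0.13,0,0,-0.08,1, 0.1,-0.04,-0.13,0,0,-0.16,1, 0.2,-0.09,-0.13,0,0,-0.24,1, 0.3,-0.13,-0.13,0,0,-0.32,1, 0.4,-0.17,-0.13,0,0,-0.4,1, 0.5,-0.21,-0.13,0,0,-0.48,1, 0.6,-0.26,-0.13,0,0,-0.56,1, 0.7,-0.3,-0.13,0,0,-0.65,1, 0.8,-0.34,-0.13,0,0,-0.73,1, 0.9,-0.39,-0.13,0,0,-0.82,1, 0.95,-0.41,-0.13,0,0,-0.9,1, 0.95,-0.41,-0.13,0,0,-0.95,1]'; python3 goal.py .629 -.043 .24 2.5
```

```text
time_s: 3.0
ee_pos: [0.5801, -0.0973, 0.27]
eef_rot: [-3.142, -0.001, 1.956]
force: [0.2, -0.4, -0.4]
grip_width: 0.0941
grip_force: 0.0
shift [0.0638 0.1314 0.0601] turn [ 1.000e-04 -4.000e-04 -3.463e-01] at [ 0.5801 -0.0973  0.27  ] [-3.142e+00 -1.000e-03  1.956e+00] w 0.0941 gf 0.0 F [ 0.2 -0.4 -0.4] t 3.0
```

```bash
python3 -m pendant '[0.03,0.06,0.03,0,0,-0.09,1, 0.064,0.13,0.06,0,0,-0.18,1, 0.064,0.13,0.06,0,0,-0.26,1, 0.064,0.13,0.06,0,0,-0.345,1, 0.064,0.13,0.06,0,0,-0.345,1, 0.064,0.13,0.06,0,0,-0.345,1]'; python3 goal.py .629 -.043 .088 2.5; python3 - <<'E'
from h import *
c=vision.camera("wrist"); save(c,"w1")
E
```

```text
time_s: 3.6
ee_pos: [0.627, -0.0471, 0.2405]
eef_rot: [3.142, 0.0, 2.486]
force: [-0.5, -0.3, 0.2]
grip_width: 0.094
grip_force: 0.0
shift [0.0018 0.0089 0.305 ] turn [ 0.     0.    -0.009] at [ 0.627  -0.0471  0.2405] [3.142 0.    2.486] w 0.094 gf 0.0 F [-0.5 -0.3  0.2] t 3.6
```

View pics/w1.png

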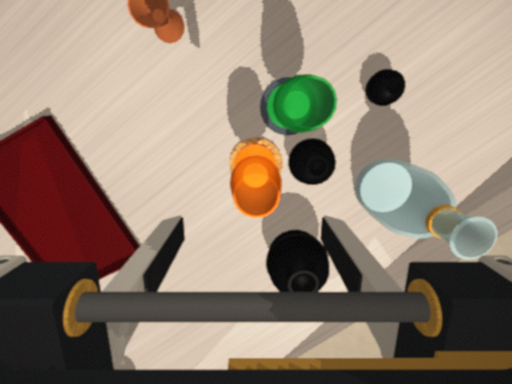

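Wrist view: amber (255,178) is centred between the fingertips (180,220)/(325,220). The mould is at (312,160) and the decanter at (385,190). I'll cross-check the glasses with a fit on this view and locate the decanter.

```bash
python3 - <<'E'
from h import *
W=vision.camera("wrist")
for n,p,x0,z0,zc in(("copita_amber",G,(.629,-.043),.005,.1),("copita_green",G,(.59,.047),.005,.1),("mould",M,(.6675,.025),0,.035),("mould",[(v*1.4,r*1.4) for v,r in M],(.765,-.07),0,.05)):
    m=near(n,W,*x0,zc)
    if m is not None: print(n,*fit([(W,m)],p,x0,z0),m.sum())
    else: print(n,proj(W,(*x0,zc)))
# decanter: base circle centre approx
print(ray(W,386,187,.003))
E
python3 goal.py .629 -.043 .088 2.5
```

```text
copita_amber [ 0.6294 -0.0438] 0.032 2967
copita_green [0.5912 0.0452] 0.064 3064
mould [0.6696 0.0245] 0.039 1784
mould [ 0.7761 -0.0777] 0.075 3264
[0.78007767 0.09432858 0.003     ]
shift [0.0018 0.0089 0.3051] turn [ 0.0001  0.0001 -0.0072] at [ 0.627  -0.0471  0.2406] [3.141 0.    2.489] w 0.094 gf 0.0 F [0.4 0.8 0.7] t 3.9
```

```bash
python3 -m pendant '[0.002,0.009,0,0,0,0,1, 0.002,0.009,0.06,0,0,0,1, 0.002,0.009,0.12,0,0,0,1, 0.002,0.009,0.18,0,0,0,1, 0.002,0.009,0.24,0,0,0,1, 0.002,0.009,0.28,0,0,0,1, 0.002,0.009,0.305,0,0,0,1, 0.002,0.009,0.305,0,0,0,1, 0.002,0.009,0.305,0,0,0,1]'; python3 goal.py .629 -.043 .088 2.5
python3 -m pendant '[0,0,0,0,0,0,0.5, 0,0,0,0,0,0,0.4, 0,0,0,0,0,0,0.3, 0,0,0,0,0,0,0.2, 0,0,0,0,0,0,0.1, 0,0,0,0,0,0,0, 0,0,0,0,0,0,-0.1, 0,0,0,0,0,0,-0.1, 0,0,0,0,0,0,-0.1, 0,0,0,0,0,0,-0.1]' 15
```

```text
time_s: 4.8
ee_pos: [0.6295, -0.0428, 0.0889]
eef_rot: [3.141, 0.001, 2.49]
force: [0.0, 0.1, 0.4]
grip_width: 0.094
grip_force: 0.0
shift [ 0.0004 -0.0009  0.0019] turn [ 0.0004  0.0006 -0.0064] at [ 0.6295 -0.0428  0.0889] [3.141e+00 1.000e-03 2.490e+00] w 0.094 gf 0.0 F [0.  0.1 0.4] t 4.8
time_s: 5.8
ee_pos: [0.629, -0.0429, 0.0881]
eef_rot: [3.142, 0.0, 2.49]
force: [-0.3, -1.0, 2.1]
grip_width: 0.0583
grip_force: 15.0
```

```bash
python3 -m pendant '[0,0,-0.01,0,0,0,-0.1, 0,0,-0.03,0,0,0,-0.1, 0,0,-0.06,0,0,0,-0.1, 0,0,-0.1,0,0,0,-0.1, 0,0,-0.14,0,0,0,-0.1, 0,0,-0.18,0,0,0,-0.1, 0,0,-0.2,0,0,0,-0.1, 0,0,-0.21,0,0,0,-0.1, 0,0,-0.21,0,0,0,-0.1]' 20;  python3 goal.py .559 -.342 .193 2.49
```

```text
time_s: 6.7
ee_pos: [0.629, -0.0428, 0.1933]
eef_rot: [3.141, 0.0, 2.49]
force: [1.2, -0.0, -1.2]
grip_width: 0.0586
grip_force: 20.0
shift [-0.2516 -0.5607  0.0006] turn [ 0.0002  0.0003 -0.    ] at [ 0.629  -0.0428  0.1933] [3.141 0.    2.49 ] w 0.0586 gf 20.0 F [ 1.2 -0.  -1.2] t 6.7
```

```bash
python3 -m pendant '[-0.01,-0.022,0,0,0,0,-0.1, -0.03,-0.067,0,0,0,0,-0.1, -0.06,-0.134,0,0,0,0,-0.1, -0.09,-0.2,0,0,0,0,-0.1, -0.12,-0.267,0,0,0,0,-0.1, -0.15,-0.334,0,0,0,0,-0.1, -0.18,-0.4,0,0,0,0,-0.1, -0.21,-0.468,0,0,0,0,-0.1, -0.23,-0.513,0,0,0,0,-0.1, -0.245,-0.546,0,0,0,0,-0.1, -0.252,-0.561,0,0,0,0,-0.1, -0.252,-0.561,0,0,0,0,-0.1]';  python3 goal.py .559 -.342 .0885 2.49
```

```text
time_s: 7.9
ee_pos: [0.5587, -0.3427, 0.1924]
eef_rot: [3.142, -0.001, 2.489]
force: [0.6, -0.3, -1.8]
grip_width: 0.0586
grip_force: 20.0
shift [2.000e-04 1.500e-03 2.078e-01] turn [ 0.     -0.0005 -0.0005] at [ 0.5587 -0.3427  0.1924] [ 3.142e+00 -1.000e-03  2.489e+00] w 0.0586 gf 20.0 F [ 0.6 -0.3 -1.8] t 7.9
```

```bash
python3 -m pendant '[0,0,0.02,0,0,0,-0.1, 0,0,0.05,0,0,0,-0.1, 0,0,0.09,0,0,0,-0.1, 0,0,0.13,0,0,0,-0.1, 0,0,0.16,0,0,0,-0.1, 0,0,0.18,0,0,0,-0.1, 0,0,0.19,0,0,0,-0.1, 0,0,0.2,0,0,0,-0.1, 0,0,0.204,0,0,0,-0.1, 0,0,0.206,0,0,0,-0.1, 0,0,0.208,0,0,0,-0.1, 0,0,0.208,0,0,0,-0.1]';  python3 goal.py .559 -.342 .0885 2.49
```

```text
time_s: 9.1
ee_pos: [0.5591, -0.3423, 0.0892]
eef_rot: [3.142, 0.0, 2.49]
force: [0.3, 0.7, -1.1]
grip_width: 0.0586
grip_force: 20.0
shift [0.0005 0.0004 0.0013] turn [ 0.      0.0002 -0.    ] at [ 0.5591 -0.3423  0.0892] [3.142 0.    2.49 ] w 0.0586 gf 20.0 F [ 0.3  0.7 -1.1] t 9.1
```

```bash
python3 -m pendant '[0,0,0.001,0,0,0,-0.1, 0,0,0.002,0,0,0,-0.1, 0,0,0.003,0,0,0,-0.1, 0,0,0.003,0,0,0,-0.1, 0,0,0.003,0,0,0,-0.1]'
```

```text
time_s: 9.6
ee_pos: [0.5592, -0.3425, 0.0881]
eef_rot: [3.142, 0.001, 2.49]
force: [-0.6, -0.6, 5.4]
grip_width: 0.0588
grip_force: 20.0
```

Contact is confirmed (5 N up). Releasing and rising.

```bash
python3 -m pendant '[0,0,0,0,0,0,0.3, 0,0,0,0,0,0,0.4, 0,0,0,0,0,0,0.6, 0,0,0,0,0,0,0.8, 0,0,0,0,0,0,1, 0,0,0,0,0,0,1, 0,0,-0.03,0,0,0,1, 0,0,-0.09,0,0,0,1, 0,0,-0.17,0,0,0,1, 0,0,-0.25,0,0,0,1, 0,0,-0.3,0,0,0,1, 0,0,-0.3,0,0,0,1]';python3 goal.py .591 .0455 .238 2.49
```

```text
time_s: 10.8
ee_pos: [0.5599, -0.3428, 0.2431]
eef_rot: [3.141, 0.008, 2.49]
force: [-0.3, -0.7, -0.4]
grip_width: 0.0938
grip_force: 0.0
shift [0.4216 0.6552 0.0073] turn [0.0003 0.0049 0.    ] at [ 0.5599 -0.3428  0.2431] [3.141 0.008 2.49 ] w 0.0938 gf 0.0 F [-0.3 -0.7 -0.4] t 10.8
```

```bash
python3 -m pendant '[0.02,0.03,0,0,0,0,1, 0.06,0.093,0,0,0,0,1, 0.1,0.156,0,0,0,0,1, 0.15,0.233,0,0,0,0,1, 0.2,0.311,0,0,0,0,1, 0.25,0.389,0,0,0,0,1, 0.3,0.466,0,0,0,0,1, 0.35,0.544,0,0,0,0,1, 0.39,0.606,0,0,0,0,1, 0.421,0.655,0,0,0,0,1, 0.421,0.655,0,0,0,0,1, 0.421,0.655,0,0,0,0,1]';python3 goal.py .591 .046 .088 2.49; python3 - <<'E'
from h import *
W=vision.camera("wrist");T=vision.camera("top")
for c,n,x0 in((W,"copita_green",(.591,.046)),(T,"copita_amber",(.559,-.342))):
    m=near(n,c,*x0,.1)
    if m is not None: print(n,*fit([(c,m)],G,x0,.005))
E
```

```text
time_s: 12.0
ee_pos: [0.5895, 0.0466, 0.2366]
eef_rot: [-3.141, -0.001, 2.491]
force: [0.1, -0.2, -0.9]
grip_width: 0.094
grip_force: 0.0
shift [-0.0034  0.0012  0.2972] turn [-0.0007 -0.0008  0.0009] at [0.5895 0.0466 0.2366] [-3.141e+00 -1.000e-03  2.491e+00] w 0.094 gf 0.0 F [ 0.1 -0.2 -0.9] t 12.0
copita_green [0.5914 0.0455] 0.023
```

```bash
python3 -m pendant '[-0.003,0.001,0,0,0,0,1, -0.003,0.001,0.06,0,0,0,1, -0.003,0.001,0.12,0,0,0,1, -0.003,0.001,0.18,0,0,0,1, -0.003,0.001,0.24,0,0,0,1, -0.003,0.001,0.28,0,0,0,1, -0.003,0.001,0.3,0,0,0,1, -0.003,0.001,0.3,0,0,0,1, -0.003,0.001,0.3,0,0,0,1]'; python3 goal.py .591 .046 .088 2.49
python3 -m pendant '[0,0,0,0,0,0,0.5, 0,0,0,0,0,0,0.4, 0,0,0,0,0,0,0.3, 0,0,0,0,0,0,0.2, 0,0,0,0,0,0,0.1, 0,0,0,0,0,0,0, 0,0,0,0,0,0,-0.1, 0,0,0,0,0,0,-0.1, 0,0,0,0,0,0,-0.1, 0,0,0,0,0,0,-0.1]' 15
```

```text
time_s: 13.1
ee_pos: [0.5923, 0.0451, 0.0885]
eef_rot: [3.141, 0.001, 2.49]
force: [-0.2, 0.3, 0.6]
grip_width: 0.094
grip_force: 0.0
shift [ 0.0031 -0.0002  0.0009] turn [ 0.0005  0.0006 -0.0002] at [0.5923 0.0451 0.0885] [3.141e+00 1.000e-03 2.490e+00] w 0.094 gf 0.0 F [-0.2  0.3  0.6] t 13.1
time_s: 14.1
ee_pos: [0.5918, 0.0453, 0.0876]
eef_rot: [3.141, 0.0, 2.49]
force: [-0.1, -1.1, 2.9]
grip_width: 0.0587
grip_force: 15.0
```

```bash
python3 -m pendant '[0,0,-0.01,0,0,0,-0.1, 0,0,-0.03,0,0,0,-0.1, 0,0,-0.06,0,0,0,-0.1, 0,0,-0.1,0,0,0,-0.1, 0,0,-0.14,0,0,0,-0.1, 0,0,-0.18,0,0,0,-0.1, 0,0,-0.2,0,0,0,-0.1, 0,0,-0.21,0,0,0,-0.1, 0,0,-0.21,0,0,0,-0.1]' 20;  python3 goal.py .441 -.322 .193 2.49
```

```text
time_s: 15.0
ee_pos: [0.5918, 0.0453, 0.1928]
eef_rot: [3.141, 0.0, 2.49]
force: [0.5, -0.1, -2.7]
grip_width: 0.0583
grip_force: 20.0
shift [-2.057e-01 -7.670e-01 -6.000e-04] turn [ 0.0002  0.0002 -0.    ] at [0.5918 0.0453 0.1928] [3.141 0.    2.49 ] w 0.0583 gf 20.0 F [ 0.5 -0.1 -2.7] t 15.0
```

```bash
python3 -m pendant '[-0.008,-0.03,0,0,0,0,-0.1, -0.024,-0.09,0,0,0,0,-0.1, -0.045,-0.168,0,0,0,0,-0.1, -0.067,-0.25,0,0,0,0,-0.1, -0.09,-0.335,0,0,0,0,-0.1, -0.112,-0.418,0,0,0,0,-0.1, -0.135,-0.503,0,0,0,0,-0.1, -0.157,-0.585,0,0,0,0,-0.1, -0.178,-0.664,0,0,0,0,-0.1, -0.194,-0.723,0,0,0,0,-0.1, -0.202,-0.753,0,0,0,0,-0.1, -0.206,-0.767,0,0,0,0,-0.1]';  python3 goal.py .441 -.322 .0885 2.49
```

```text
time_s: 16.2
ee_pos: [0.44, -0.3231, 0.1918]
eef_rot: [3.142, -0.001, 2.488]
force: [0.2, -0.2, -2.2]
grip_width: 0.0586
grip_force: 20.0
shift [-0.0005  0.0029  0.2066] turn [ 0.     -0.0007 -0.0011] at [ 0.44   -0.3231  0.1918] [ 3.142e+00 -1.000e-03  2.488e+00] w 0.0586 gf 20.0 F [ 0.2 -0.2 -2.2] t 16.2
```

```bash
python3 -m pendant '[0,0,0.02,0,0,0,-0.1, 0,0,0.05,0,0,0,-0.1, 0,0,0.09,0,0,0,-0.1, 0,0,0.13,0,0,0,-0.1, 0,0,0.16,0,0,0,-0.1, 0,0,0.18,0,0,0,-0.1, 0,0,0.19,0,0,0,-0.1, 0,0,0.2,0,0,0,-0.1, 0,0,0.204,0,0,0,-0.1, 0,0,0.207,0,0,0,-0.1, 0,0,0.21,0,0,0,-0.1, 0,0,0.21,0,0,0,-0.1]'
```

```text
time_s: 17.4
ee_pos: [0.4412, -0.3222, 0.0877]
eef_rot: [-3.142, 0.001, 2.49]
force: [0.5, -0.2, -1.4]
grip_width: 0.0585
grip_force: 20.0
```

```bash
python3 -m pendant '[0,0,0.001,0,0,0,-0.1, 0,0,0.002,0,0,0,-0.1, 0,0,0.002,0,0,0,-0.1]'
```

```text
time_s: 17.7
ee_pos: [0.4415, -0.3225, 0.0875]
eef_rot: [-3.142, 0.002, 2.49]
force: [-1.8, 0.0, 8.1]
grip_width: 0.0587
grip_force: 20.0
```

```bash
python3 -m pendant '[0,0,0,0,0,0,0.3, 0,0,0,0,0,0,0.4, 0,0,0,0,0,0,0.6, 0,0,0,0,0,0,0.8, 0,0,0,0,0,0,1, 0,0,0,0,0,0,1, 0,0,-0.03,0,0,0,1, 0,0,-0.09,0,0,0,1, 0,0,-0.17,0,0,0,1, 0,0,-0.25,0,0,0,1, 0,0,-0.3,0,0,0,1, 0,0,-0.3,0,0,0,1]'; python3 - <<'E'
from h import *
T=vision.camera("top");S=vision.camera("scene")
a=np.hstack([T["pixels"][70:330,120:460],S["pixels"][60:320,150:350]]);
T["pixels"]=cv2.resize(a,(790,380));save(T,"after1")
for n,p,x0,z0,zc in(("copita_amber",G,(.559,-.342),.005,.1),("copita_green",G,(.441,-.322),.005,.1),("mould",M,(.667,.025),0,.035)):
  for c in(T,S):
    try:m=near(n,c,*x0,zc)
    except Exception as e: m=None
    if m is not None: print(n,*fit([(c,m)],p,x0,z0))
E
python3 goal.py .667 .025 .2 0
```

```text
time_s: 18.9
ee_pos: [0.4419, -0.3228, 0.2402]
eef_rot: [-3.141, 0.006, 2.49]
force: [-0.1, -0.5, -0.2]
grip_width: 0.0941
grip_force: 0.0
copita_amber [ 0.5589 -0.3419] 0.034
copita_amber [ 0.5579 -0.3421] 0.116
copita_green [ 0.44   -0.3205] 0.273
copita_green [ 0.4422 -0.32  ] 0.087
mould [0.6685 0.0243] 0.059
shift [0.0612 0.826  0.0713] turn [-1.1000e-03 -4.0000e-04  1.5852e+00] at [ 0.4409 -0.322   0.2356] [ 3.142e+00 -1.000e-03  2.490e+00] w 0.0936 gf 0.0 F [-0.1  0.2  0.5] t 19.3
```

View pics/after1.png

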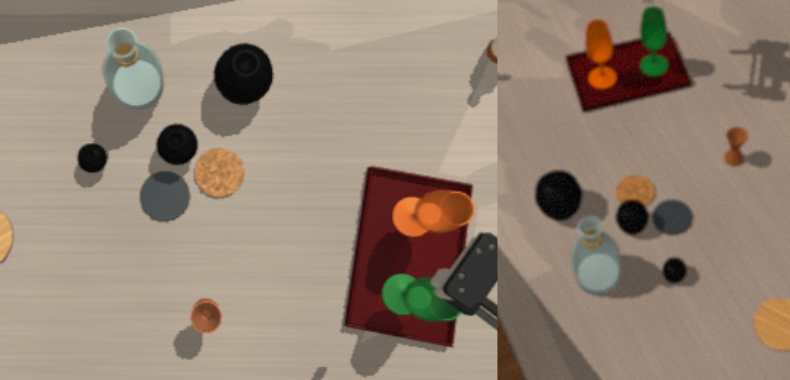

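```bash
python3 goal.py .668 .0245 .24 3.446; python3 -m pendant '[0.002,0.03,0,0,0,0,1, 0.006,0.1,0,0,0,-0.07,1, 0.012,0.17,0,0,0,-0.14,1, 0.02,0.25,0,0,0,-0.21,1, 0.027,0.34,0,0,0,-0.28,1, 0.034,0.43,0,0,0,-0.35,1, 0.041,0.52,0,0,0,-0.42,1, 0.048,0.61,0,0,0,-0.49,1, 0.055,0.7,0,0,0,-0.56,1, 0.06,0.78,0,0,0,-0.61,1, 0.062,0.827,0,0,0,-0.61,1, 0.062,0.827,0,0,0,-0.61,1]'; python3 - <<'E'
from h import *
W=vision.camera("wrist"); save(W,"w2")
for s in silhouettes("mould",W):
    v,u=np.nonzero(s["region"]); p=ray(W,u.mean(),v.mean(),.034)[:2]; print(s["score"],len(u),p, *(fit([(W,s["region"])],M,tuple(p),0) if np.hypot(*(p-[.668,.0245]))<.03 else ()))
for n,x in(("mat_cork",(.629,-.043)),("mat_slate",(.591,.046))):
    for c in (W,vision.camera("top")):
        m=near(n,c,*x,.005)
        if m is not None: print(n,*fit([(c,m)],D(40,5),x,0))
E
python3 goal.py .668 .0245 .015 3.446
```

```text
shift [ 0.0591  0.8264 -0.0087] turn [ 4.000e-04 -8.000e-04 -6.086e-01] at [ 0.4409 -0.322   0.2356] [ 3.142e+00 -1.000e-03  2.490e+00] w 0.0936 gf 0.0 F [-0.1  0.2  0.5] t 19.3
time_s: 20.5
ee_pos: [0.6678, 0.0292, 0.2353]
eef_rot: [3.141, -0.001, -2.832]
force: [-0.3, -0.1, -0.7]
grip_width: 0.0938
grip_force: 0.0
0.77 2676 [ 0.77667104 -0.09340751]
0.62 851 [0.6469477  0.15451022]
mat_cork [ 0.6294 -0.0414] 0.043
mat_cork [ 0.6289 -0.0537] 1.313
mat_slate [0.5912 0.0444] 0.029
shift [-0.0016 -0.001   0.4436] turn [-0.0001  0.0002  0.0007] at [0.667  0.0248 0.2368] [-3.141  0.    -2.836] w 0.0939 gf 0.0 F [-0.2 -0.1 -0.1] t 20.9
```

View pics/w2.png

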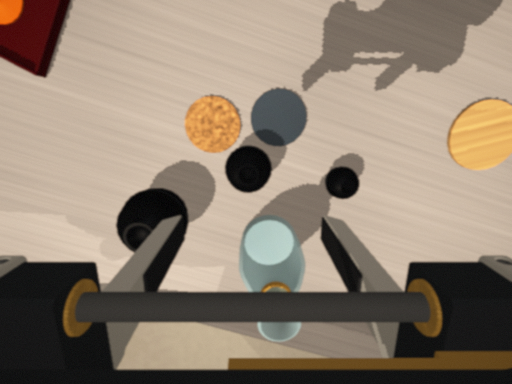

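```bash
python3 - <<'E'
from h import *
W=vision.camera("wrist"); im=W["pixels"].astype(int).max(2)
m=np.zeros((384,512),np.uint8); m[135:200,215:285]=(im[135:200,215:285]<50)
m=cv2.morphologyEx(m,cv2.MORPH_CLOSE,np.ones((5,5)))
print(m.sum(),fit([(W,m.astype(float))],M,(.668,.0245),0),ray(W,271,240,.005))
E
python3 -m pendant '[-0.001,-0.001,0.05,0,0,0,1, -0.001,-0.001,0.12,0,0,0,1, -0.001,-0.001,0.19,0,0,0,1, -0.001,-0.001,0.24,0,0,0,1, -0.001,-0.001,0.24,0,0,0,1]'; python3 goal.py .6685 .0245 .015 3.446
```

```text
1615 (array([0.6689, 0.0247]), np.float64(0.126)) [0.77370352 0.09019829 0.005     ]
time_s: 21.45
ee_pos: [0.6661, 0.0249, 0.1128]
eef_rot: [3.14, -0.006, -2.836]
force: [0.7, 0.0, 0.2]
grip_width: 0.0942
grip_force: 0.0
shift [-0.0055 -0.0025  0.1956] turn [ 0.0012 -0.0037  0.0011] at [0.6661 0.0249 0.1128] [ 3.14  -0.006 -2.836] w 0.0942 gf 0.0 F [0.7 0.  0.2] t 21.45
```

```bash
python3 -m pendant '[-0.003,0,0.04,0,0,0,1, -0.003,0,0.08,0,0,0,1, -0.003,0,0.12,0,0,0,1, -0.003,0,0.16,0,0,0,1, -0.003,0,0.185,0,0,0,1, -0.003,0,0.196,0,0,0,1, -0.003,0,0.196,0,0,0,1, -0.003,0,0.196,0,0,0,1]'; python3 goal.py .6685 .0245 .015 3.446
python3 -m pendant '[0,0,0,0,0,0,0.6, 0,0,0,0,0,0,0.5, 0,0,0,0,0,0,0.4, 0,0,0,0,0,0,0.3, 0,0,0,0,0,0,0.2, 0,0,0,0,0,0,0.1, 0,0,0,0,0,0,0, 0,0,0,0,0,0,0, 0,0,0,0,0,0,0, 0,0,0,0,0,0,0]' 15
```

```text
time_s: 22.25
ee_pos: [0.6699, 0.0256, 0.0197]
eef_rot: [-3.141, 0.002, -2.835]
force: [1.1, 0.5, -0.3]
grip_width: 0.094
grip_force: 0.0
shift [ 0.0033 -0.0012  0.0094] turn [-0.0003  0.001   0.0013] at [0.6699 0.0256 0.0197] [-3.141e+00  2.000e-03 -2.835e+00] w 0.094 gf 0.0 F [ 1.1  0.5 -0.3] t 22.25
time_s: 23.25
ee_pos: [0.6694, 0.0256, 0.0186]
eef_rot: [-3.141, 0.0, -2.835]
force: [-0.5, -0.3, 3.5]
grip_width: 0.0626
grip_force: 15.0
```

```bash
python3 -m pendant '[0,0,-0.01,0,0,0,0, 0,0,-0.03,0,0,0,0, 0,0,-0.06,0,0,0,0, 0,0,-0.1,0,0,0,0, 0,0,-0.14,0,0,0,0, 0,0,-0.18,0,0,0,0, 0,0,-0.2,0,0,0,0, 0,0,-0.21,0,0,0,0, 0,0,-0.21,0,0,0,0]' 20;  python3 goal.py .524 .3335 .123 3.446
```

```text
time_s: 24.15
ee_pos: [0.6693, 0.0256, 0.1239]
eef_rot: [-3.141, 0.001, -2.835]
force: [0.1, 0.4, -0.8]
grip_width: 0.0624
grip_force: 20.0
shift [0.0913 0.6748 0.0017] turn [-0.0001  0.0004  0.0014] at [0.6693 0.0256 0.1239] [-3.141e+00  1.000e-03 -2.835e+00] w 0.0624 gf 20.0 F [ 0.1  0.4 -0.8] t 24.15
```

```bash
python3 -m pendant '[0.004,0.03,0,0,0,0,0, 0.012,0.09,0,0,0,0,0, 0.023,0.17,0,0,0,0,0, 0.034,0.25,0,0,0,0,0, 0.045,0.33,0,0,0,0,0, 0.056,0.41,0,0,0,0,0, 0.066,0.49,0,0,0,0,0, 0.076,0.56,0,0,0,0,0, 0.084,0.62,0,0,0,0,0, 0.089,0.655,0,0,0,0,0, 0.091,0.675,0,0,0,0,0, 0.091,0.675,0,0,0,0,0]';  python3 goal.py .524 .3335 .0266 3.446
```

```text
time_s: 25.35
ee_pos: [0.5235, 0.3342, 0.1231]
eef_rot: [-3.141, -0.001, -2.834]
force: [0.2, 0.2, -1.1]
grip_width: 0.0623
grip_force: 20.0
shift [-0.0006 -0.0015  0.1929] turn [-0.0001 -0.0004  0.002 ] at [0.5235 0.3342 0.1231] [-3.141e+00 -1.000e-03 -2.834e+00] w 0.0623 gf 20.0 F [ 0.2  0.2 -1.1] t 25.35
```

```bash
python3 -m pendant '[0,0,0.02,0,0,0,0, 0,0,0.05,0,0,0,0, 0,0,0.09,0,0,0,0, 0,0,0.13,0,0,0,0, 0,0,0.16,0,0,0,0, 0,0,0.175,0,0,0,0, 0,0,0.183,0,0,0,0, 0,0,0.188,0,0,0,0, 0,0,0.191,0,0,0,0, 0,0,0.193,0,0,0,0, 0,0,0.195,0,0,0,0, 0,0,0.195,0,0,0,0]'
```

```text
time_s: 26.55
ee_pos: [0.5243, 0.3338, 0.0266]
eef_rot: [3.141, 0.001, -2.835]
force: [-0.9, -0.4, 3.1]
grip_width: 0.0626
grip_force: 20.0
```

```bash
python3 -m pendant '[0,0,0,0,0,0,0.4, 0,0,0,0,0,0,0.5, 0,0,0,0,0,0,0.6, 0,0,0,0,0,0,0.8, 0,0,0,0,0,0,1, 0,0,0,0,0,0,1, 0,0,-0.04,0,0,0,1, 0,0,-0.12,0,0,0,1, 0,0,-0.2,0,0,0,1, 0,0,-0.28,0,0,0,1, 0,0,-0.36,0,0,0,1, 0,0,-0.44,0,0,0,1]'; python3 - <<'E'
from h import *
W=vision.camera("wrist");T=vision.camera("top");S=vision.camera("scene")
a=np.hstack([W["pixels"],T["pixels"]]);d=dict(W);d["pixels"]=cv2.resize(a,(800,300));save(d,"after2")
for n,p,x0,z0,zc in(("mould",M,(.524,.3335),.008,.04),("copita_amber",G,(.559,-.342),.005,.1),("copita_green",G,(.441,-.322),.005,.1)):
  for c in(T,S,W):
    m=near(n,c,*x0,zc)
    if m is not None: print(n,*fit([(c,m)],p,x0,z0))
E
python3 goal.py .441 -.322 .25 2.49
```

```text
time_s: 27.75
ee_pos: [0.5238, 0.3335, 0.2478]
eef_rot: [3.142, 0.0, -2.835]
force: [-1.4, 0.5, 0.2]
grip_width: 0.094
grip_force: 0.0
mould [0.5223 0.3349] 0.044
mould [0.5215 0.3338] 0.049
mould [0.5227 0.3345] 0.034
copita_amber [ 0.5588 -0.3419] 0.054
copita_amber [ 0.5603 -0.3411] 0.074
copita_green [ 0.4396 -0.3216] 0.047
copita_green [ 0.4411 -0.3185] 0.088
shift [ 0.5539 -1.2    -0.0086] turn [-4.0e-04 -5.0e-04  6.1e-01] at [0.5239 0.3336 0.2454] [-3.141e+00 -1.000e-03 -2.835e+00] w 0.0945 gf 0.0 F [-0.7  0.   0.3] t 28.35
```

View pics/after2.png

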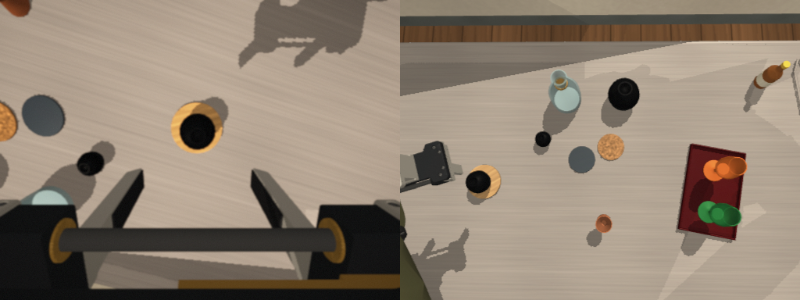

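Mould sits on the coaster within 2 mm (wrist crop (197,132) on the oak disc), and both glasses are upright on the tray. Green goes back first.

```bash
python3 -m pendant '[0.014,-0.03,0,0,0,0.04,1, 0.04,-0.09,0,0,0,0.1,1, 0.074,-0.16,0,0,0,0.17,1, 0.108,-0.235,0,0,0,0.24,1, 0.143,-0.31,0,0,0,0.31,1, 0.178,-0.385,0,0,0,0.38,1, 0.21,-0.46,0,0,0,0.45,1, 0.245,-0.53,0,0,0,0.52,1, 0.28,-0.6,0,0,0,0.57,1, 0.314,-0.68,0,0,0,0.61,1, 0.34,-0.74,0,0,0,0.61,1, 0.34,-0.74,0,0,0,0.61,1]'; python3 goal.py .4405 -.3215 .24 2.49
```

```text
time_s: 29.55
ee_pos: [0.4731, -0.0733, 0.2459]
eef_rot: [-3.141, 0.0, 2.486]
force: [0.3, 1.2, -0.7]
grip_width: 0.094
grip_force: 0.0
shift [-0.2507 -0.4333  0.012 ] turn [-0.0003  0.0001 -0.0023] at [ 0.4731 -0.0733  0.2459] [-3.141  0.     2.486] w 0.094 gf 0.0 F [ 0.3  1.2 -0.7] t 29.55
```

```bash
python3 -m pendant '[-0.02,-0.035,0,0,0,0,1, -0.06,-0.104,0,0,0,0,1, -0.1,-0.173,0,0,0,0,1, -0.14,-0.242,0,0,0,0,1, -0.18,-0.311,0,0,0,0,1, -0.22,-0.38,0,0,0,0,1, -0.24,-0.415,0,0,0,0,1, -0.251,-0.433,0,0,0,0,1, -0.251,-0.433,0,0,0,0,1, -0.251,-0.433,0,0,0,0,1]'; python3 - <<'E'
from h import *
W=vision.camera("wrist"); x=(.441,-.322)
m=near("copita_green",W,*x,.1)
if m is not None: print(fit([(W,m)],G,x,.005))
E
python3 goal.py .441 -.322 .0876 2.49
```

```text
time_s: 30.55
ee_pos: [0.4425, -0.3176, 0.2459]
eef_rot: [3.141, -0.0, 2.491]
force: [-0.1, 0.1, 0.1]
grip_width: 0.0937
grip_force: 0.0
(array([ 0.441, -0.322]), np.float64(0.029))
shift [-0.003 -0.009  0.317] turn [0.0001 0.0001 0.0008] at [ 0.4425 -0.3175  0.2461] [3.141 0.    2.491] w 0.0938 gf 0.0 F [0.4 0.6 0.1] t 30.65
```

```bash
python3 -m pendant '[-0.003,-0.009,0,0,0,0,1, -0.003,-0.009,0.06,0,0,0,1, -0.003,-0.009,0.12,0,0,0,1, -0.003,-0.009,0.18,0,0,0,1, -0.003,-0.009,0.24,0,0,0,1, -0.003,-0.009,0.29,0,0,0,1, -0.003,-0.009,0.317,0,0,0,1, -0.003,-0.009,0.317,0,0,0,1, -0.003,-0.009,0.317,0,0,0,1]'; python3 goal.py .441 -.322 .0876 2.49
python3 -m pendant '[0,0,0,0,0,0,0.5, 0,0,0,0,0,0,0.4, 0,0,0,0,0,0,0.3, 0,0,0,0,0,0,0.2, 0,0,0,0,0,0,0.1, 0,0,0,0,0,0,0, 0,0,0,0,0,0,-0.1, 0,0,0,0,0,0,-0.1, 0,0,0,0,0,0,-0.1, 0,0,0,0,0,0,-0.1]' 15
```

```text
time_s: 31.55
ee_pos: [0.441, -0.3234, 0.0885]
eef_rot: [-3.142, 0.001, 2.49]
force: [-0.5, -0.5, -0.6]
grip_width: 0.0942
grip_force: 0.0
shift [0.0018 0.0023 0.0018] turn [-0.      0.0008  0.0001] at [ 0.441  -0.3234  0.0885] [-3.142e+00  1.000e-03  2.490e+00] w 0.0942 gf 0.0 F [-0.5 -0.5 -0.6] t 31.55
time_s: 32.55
ee_pos: [0.4407, -0.3232, 0.0876]
eef_rot: [3.142, 0.0, 2.49]
force: [1.1, 1.5, 2.5]
grip_width: 0.0587
grip_force: 15.0
```

```bash
python3 -m pendant '[0,0,-0.01,0,0,0,-0.1, 0,0,-0.03,0,0,0,-0.1, 0,0,-0.06,0,0,0,-0.1, 0,0,-0.1,0,0,0,-0.1, 0,0,-0.14,0,0,0,-0.1, 0,0,-0.18,0,0,0,-0.1, 0,0,-0.2,0,0,0,-0.1, 0,0,-0.21,0,0,0,-0.1, 0,0,-0.21,0,0,0,-0.1]' 20;  python3 goal.py .5915 .0455 .193 2.49
```

```text
time_s: 33.45
ee_pos: [0.4406, -0.3232, 0.1926]
eef_rot: [-3.142, 0.0, 2.49]
force: [-1.0, -0.5, -1.7]
grip_width: 0.0586
grip_force: 20.0
shift [ 0.2071  0.7693 -0.0009] turn [-0.      0.0001  0.    ] at [ 0.4406 -0.3232  0.1926] [-3.142  0.     2.49 ] w 0.0586 gf 20.0 F [-1.  -0.5 -1.7] t 33.45
```

```bash
python3 -m pendant '[0.008,0.03,0,0,0,0,-0.1, 0.024,0.09,0,0,0,0,-0.1, 0.045,0.168,0,0,0,0,-0.1, 0.067,0.25,0,0,0,0,-0.1, 0.09,0.335,0,0,0,0,-0.1, 0.112,0.418,0,0,0,0,-0.1, 0.135,0.503,0,0,0,0,-0.1, 0.157,0.585,0,0,0,0,-0.1, 0.178,0.664,0,0,0,0,-0.1, 0.194,0.723,0,0,0,0,-0.1, 0.203,0.755,0,0,0,0,-0.1, 0.207,0.769,0,0,0,0,-0.1]'; python3 -m pendant '[0,0,0,0,0,0,-0.1, 0,0,0,0,0,0,-0.1]'; python3 goal.py .5915 .0455 .0876 2.49
```

```text
time_s: 34.65
ee_pos: [0.5913, 0.0469, 0.1916]
eef_rot: [-3.141, -0.001, 2.492]
force: [-0.7, -0.6, -1.8]
grip_width: 0.0583
grip_force: 20.0
time_s: 34.85
ee_pos: [0.5912, 0.0443, 0.1923]
eef_rot: [-3.141, -0.0, 2.489]
force: [-0.1, 0.6, -1.6]
grip_width: 0.0586
grip_force: 20.0
shift [0.0008 0.0023 0.2094] turn [-0.0002 -0.0001 -0.0006] at [0.5912 0.0443 0.1923] [-3.141 -0.     2.489] w 0.0586 gf 20.0 F [-0.1  0.6 -1.6] t 34.85
```

```bash
python3 -m pendant '[0,0,0.02,0,0,0,-0.1, 0,0,0.05,0,0,0,-0.1, 0,0,0.09,0,0,0,-0.1, 0,0,0.13,0,0,0,-0.1, 0,0,0.16,0,0,0,-0.1, 0,0,0.18,0,0,0,-0.1, 0,0,0.19,0,0,0,-0.1, 0,0,0.2,0,0,0,-0.1, 0,0,0.204,0,0,0,-0.1, 0,0,0.207,0,0,0,-0.1, 0,0,0.21,0,0,0,-0.1, 0,0,0.21,0,0,0,-0.1]'
```

```text
time_s: 36.05
ee_pos: [0.5916, 0.0454, 0.0877]
eef_rot: [3.141, 0.0, 2.49]
force: [-0.0, 0.2, -1.5]
grip_width: 0.0582
grip_force: 20.0
```

```bash
python3 -m pendant '[0,0,0.001,0,0,0,-0.1, 0,0,0.002,0,0,0,-0.1, 0,0,0.002,0,0,0,-0.1]'
```

```text
time_s: 36.35
ee_pos: [0.592, 0.0453, 0.0876]
eef_rot: [3.141, 0.001, 2.49]
force: [-1.8, -0.2, 7.3]
grip_width: 0.0588
grip_force: 20.0
```

```bash
python3 -m pendant '[0,0,0,0,0,0,0.3, 0,0,0,0,0,0,0.4, 0,0,0,0,0,0,0.6, 0,0,0,0,0,0,0.8, 0,0,0,0,0,0,1, 0,0,0,0,0,0,1, 0,0,-0.03,0,0,0,1, 0,0,-0.09,0,0,0,1, 0,0,-0.17,0,0,0,1, 0,0,-0.25,0,0,0,1, 0,0,-0.3,0,0,0,1, 0,0,-0.3,0,0,0,1]';python3 goal.py .559 -.342 .238 2.49
```

```text
time_s: 37.55
ee_pos: [0.5926, 0.0454, 0.2417]
eef_rot: [3.137, 0.006, 2.49]
force: [-0.4, -1.0, 0.3]
grip_width: 0.0939
grip_force: 0.0
shift [-0.4164 -0.6568  0.0068] turn [0.0029 0.0037 0.    ] at [0.5926 0.0454 0.2417] [3.137 0.006 2.49 ] w 0.0939 gf 0.0 F [-0.4 -1.   0.3] t 37.55
```

```bash
python3 -m pendant '[-0.02,-0.031,0,0,0,0,1, -0.06,-0.094,0,0,0,0,1, -0.1,-0.157,0,0,0,0,1, -0.15,-0.236,0,0,0,0,1, -0.2,-0.315,0,0,0,0,1, -0.25,-0.394,0,0,0,0,1, -0.3,-0.472,0,0,0,0,1, -0.35,-0.551,0,0,0,0,1, -0.39,-0.614,0,0,0,0,1, -0.416,-0.656,0,0,0,0,1, -0.416,-0.656,0,0,0,0,1, -0.416,-0.656,0,0,0,0,1]'; python3 - <<'E'
from h import *
W=vision.camera("wrist"); x=(.559,-.342)
m=near("copita_amber",W,*x,.1)
if m is not None: print(fit([(W,m)],G,x,.005))
E
python3 goal.py .559 -.342 .088 2.49
```

```text
time_s: 38.75
ee_pos: [0.5577, -0.3414, 0.236]
eef_rot: [3.141, -0.001, 2.489]
force: [0.4, 1.3, 0.6]
grip_width: 0.0941
grip_force: 0.0
(array([ 0.5596, -0.3431]), np.float64(0.022))
shift [-0.0033 -0.0014  0.297 ] turn [ 0.0001 -0.0002  0.0006] at [ 0.5581 -0.3405  0.2365] [ 3.141 -0.     2.491] w 0.0937 gf 0.0 F [ 0.4  0.4 -0.4] t 38.85
```

```bash
python3 -m pendant '[-0.003,-0.003,0,0,0,0,1, -0.003,-0.003,0.06,0,0,0,1, -0.003,-0.003,0.12,0,0,0,1, -0.003,-0.003,0.18,0,0,0,1, -0.003,-0.003,0.24,0,0,0,1, -0.003,-0.003,0.28,0,0,0,1, -0.003,-0.003,0.297,0,0,0,1, -0.003,-0.003,0.297,0,0,0,1, -0.003,-0.003,0.297,0,0,0,1]'; python3 goal.py .5593 -.3425 .088 2.49
python3 -m pendant '[0,0,0,0,0,0,0.5, 0,0,0,0,0,0,0.4, 0,0,0,0,0,0,0.3, 0,0,0,0,0,0,0.2, 0,0,0,0,0,0,0.1, 0,0,0,0,0,0,0, 0,0,0,0,0,0,-0.1, 0,0,0,0,0,0,-0.1, 0,0,0,0,0,0,-0.1, 0,0,0,0,0,0,-0.1]' 15
```

```text
time_s: 39.75
ee_pos: [0.5588, -0.3438, 0.0893]
eef_rot: [3.142, 0.002, 2.49]
force: [-0.2, 0.0, -0.0]
grip_width: 0.0939
grip_force: 0.0
shift [0.0007 0.0027 0.0025] turn [0.     0.001  0.0002] at [ 0.5588 -0.3438  0.0893] [3.142e+00 2.000e-03 2.490e+00] w 0.0939 gf 0.0 F [-0.2  0.  -0. ] t 39.75
time_s: 40.75
ee_pos: [0.5583, -0.3437, 0.0881]
eef_rot: [3.142, 0.0, 2.49]
force: [0.6, 1.6, 2.3]
grip_width: 0.0585
grip_force: 15.0
```

```bash
python3 -m pendant '[0,0,-0.01,0,0,0,-0.1, 0,0,-0.03,0,0,0,-0.1, 0,0,-0.06,0,0,0,-0.1, 0,0,-0.1,0,0,0,-0.1, 0,0,-0.14,0,0,0,-0.1, 0,0,-0.18,0,0,0,-0.1, 0,0,-0.2,0,0,0,-0.1, 0,0,-0.21,0,0,0,-0.1, 0,0,-0.21,0,0,0,-0.1]' 20;  python3 goal.py .629 -.043 .193 2.49
```

```text
time_s: 41.65
ee_pos: [0.5582, -0.3437, 0.1933]
eef_rot: [3.142, 0.001, 2.49]
force: [0.5, 0.6, -1.7]
grip_width: 0.0586
grip_force: 20.0
shift [0.2523 0.5641 0.0006] turn [ 0.      0.0003 -0.    ] at [ 0.5582 -0.3437  0.1933] [3.142e+00 1.000e-03 2.490e+00] w 0.0586 gf 20.0 F [ 0.5  0.6 -1.7] t 41.65
```

```bash
python3 -m pendant '[0.01,0.022,0,0,0,0,-0.1, 0.03,0.067,0,0,0,0,-0.1, 0.06,0.134,0,0,0,0,-0.1, 0.09,0.2,0,0,0,0,-0.1, 0.12,0.268,0,0,0,0,-0.1, 0.15,0.335,0,0,0,0,-0.1, 0.18,0.402,0,0,0,0,-0.1, 0.21,0.469,0,0,0,0,-0.1, 0.23,0.514,0,0,0,0,-0.1, 0.245,0.548,0,0,0,0,-0.1, 0.252,0.564,0,0,0,0,-0.1, 0.252,0.564,0,0,0,0,-0.1]'; python3 -m pendant '[0,0,0,0,0,0,-0.1]'; python3 goal.py .629 -.043 .088 2.49
```

```text
time_s: 42.85
ee_pos: [0.629, -0.0424, 0.1925]
eef_rot: [-3.141, -0.001, 2.491]
force: [0.3, -0.6, -1.5]
grip_width: 0.0589
grip_force: 20.0
time_s: 42.95
ee_pos: [0.6289, -0.0439, 0.1927]
eef_rot: [-3.141, -0.0, 2.489]
force: [0.5, -0.9, -1.9]
grip_width: 0.0588
grip_force: 20.0
shift [0.0008 0.0016 0.2095] turn [-0.0002 -0.0001 -0.0004] at [ 0.6289 -0.0439  0.1927] [-3.141 -0.     2.489] w 0.0588 gf 20.0 F [ 0.5 -0.9 -1.9] t 42.95
```

```bash
python3 -m pendant '[0,0,0.02,0,0,0,-0.1, 0,0,0.05,0,0,0,-0.1, 0,0,0.09,0,0,0,-0.1, 0,0,0.13,0,0,0,-0.1, 0,0,0.16,0,0,0,-0.1, 0,0,0.18,0,0,0,-0.1, 0,0,0.19,0,0,0,-0.1, 0,0,0.2,0,0,0,-0.1, 0,0,0.204,0,0,0,-0.1, 0,0,0.207,0,0,0,-0.1, 0,0,0.21,0,0,0,-0.1, 0,0,0.21,0,0,0,-0.1]'; python3 -m pendant '[0,0,0.001,0,0,0,-0.1, 0,0,0.001,0,0,0,-0.1, 0,0,0.001,0,0,0,-0.1]'
```

```text
time_s: 44.15
ee_pos: [0.6292, -0.043, 0.0882]
eef_rot: [3.141, 0.0, 2.49]
force: [1.1, 0.4, -1.5]
grip_width: 0.0584
grip_force: 20.0
time_s: 44.45
ee_pos: [0.6293, -0.0431, 0.088]
eef_rot: [3.141, 0.001, 2.49]
force: [0.3, 0.6, 4.3]
grip_width: 0.0586
grip_force: 20.0
```

```bash
python3 -m pendant '[0,0,0,0,0,0,0.3, 0,0,0,0,0,0,0.4, 0,0,0,0,0,0,0.6, 0,0,0,0,0,0,0.8, 0,0,0,0,0,0,1, 0,0,0,0,0,0,1, 0,0,-0.03,0,0,0,1, 0,0,-0.09,0,0,0,1, 0,0,-0.17,0,0,0,1, 0,0,-0.25,0,0,0,1, 0,0,-0.32,0,0,0,1, 0,0,-0.32,0,0,0,1]';python3 -m pendant '[0,-0.04,0,0,0,0,1, 0,-0.12,0,0,0,0,1, 0,-0.2,0,0,0,0,1, 0,-0.28,0,0,0,0,1, 0,-0.36,0,0,0,0,1, 0,-0.44,0,0,0,0,1, 0,-0.48,0,0,0,0,1, 0,-0.48,0,0,0,0,1, 0,-0.48,0,0,0,0,1]'; python3 - <<'E'
from h import *
T=vision.camera("top");S=vision.camera("scene")
a=np.hstack([T["pixels"][70:330,70:410],S["pixels"][60:320,150:390]]);d=dict(T);d["pixels"]=cv2.resize(a,(800,359));save(d,"after3")
for n,p,x0,z0,zc in(("copita_amber",G,(.629,-.043),.005,.1),("copita_green",G,(.591,.046),.005,.1),("mould",M,(.5225,.3345),.008,.04),("jigger",D(22.5,80),(.41,-.02),0,.04)):
  for c in(T,S):
    m=near(n,c,*x0,zc)
    if m is not None: print(n,*fit([(c,m)],p,x0,z0))
for s in silhouettes("decanter",T)[:1]: v,u=np.nonzero(s["region"]);print(u.mean(),v.mean(),s["extent"])
E
```

```text
time_s: 45.65
ee_pos: [0.6303, -0.0432, 0.2543]
eef_rot: [3.137, 0.008, 2.49]
force: [0.4, -0.4, 0.5]
grip_width: 0.094
grip_force: 0.0
time_s: 46.55
ee_pos: [0.4836, -0.2337, 0.2477]
eef_rot: [3.141, 0.0, 2.489]
force: [-0.2, 0.8, 0.2]
grip_width: 0.0936
grip_force: 0.0
copita_amber [ 0.6298 -0.0419] 0.044
copita_amber [ 0.6299 -0.0417] 0.054
copita_green [0.5907 0.0472] 0.036
copita_green [0.592  0.0487] 0.077
mould [0.523  0.3357] 0.053
jigger [ 0.414  -0.0213] 0.255
jigger [ 0.4102 -0.0223] 0.332
209.63333333333333 117.77368421052631 [190.7, 87.7, 229.2, 141.3]
```

View pics/after3.png

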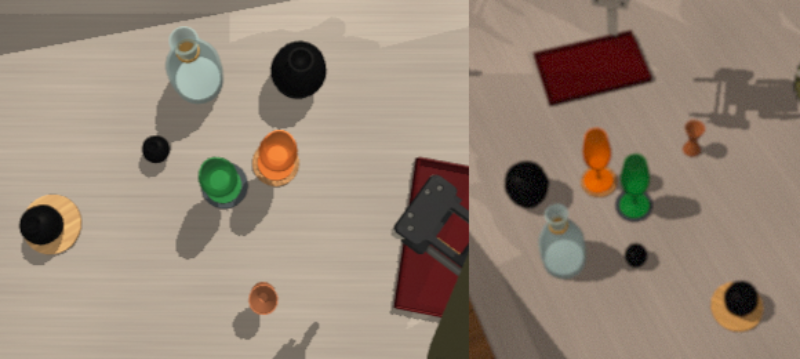

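The picture shows amber back on cork (277,155) and green on slate (221,183), both within about 2 mm of their start. The mould is on the coaster (42,225), and the decanter and jigger haven't moved.

```bash
python3 -c "
from station import order; print(order.hand_in())"
```

```text
the job is handed in; nothing more can be done
None
```

I finished the job and handed it in at about 47 s (no verdict came back): by camera fits the mould stands about 2 mm from the coaster's centre and both glasses are back upright on their own mats, within about 2 mm of where they stood; the decanter and jigger appear unmoved.

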